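# Release the spent filter from its test stand

### The arm

A 6-joint arm with a two-finger parallel gripper is mounted at the origin on a cart in front of the work surface, level with it; the furniture and walls round the work are solid. World frame = base frame: x ahead of the robot, y to its left, z up, the work surface at z = 0. Lengths are in m, angles in rad, forces in N, time in s.
With the tool pointing down it reaches from about 0.375 to 0.9 m from the base axis. Payload 3.1 kg.
Tool frame: the origin (TCP) lies at the very end of the fingers, on their centre line; the grasp point (between the pads) lies 19 mm behind it (env.hold_point_z is the distance from the TCP to the grasp point, in m); x points along the fingers, y is the direction in which the jaws open and shut, and the axes are right-handed (so a half turn about x gives the same grasp; the last joint's range is limited). The gripper opens to 87 mm and grips with 3 to 60 N. Pads are 19 mm wide; open, the fingers measure 117 mm over their backs; the gripper's body (75 mm by 190 mm) begins 51 mm behind the grasp point.
Start: joints at [-1.524, 0.527, 1.433, -0, 1.181, -0.178], TCP at [0.14, -0.609, 0.223] pointing down, gripper open.
Joint ranges: [-3.08, 3.08], [-0.75, 2.2], [0.22, 2.44], [-1.43, 4.57], [0, 2.65], [-2.85, 2.85]. Speed limits (rad/s): [2.79, 2.79, 3.14, 3.14, 3.14, 3.14].

### API

Orientations are given as [roll, pitch, yaw] about the fixed x, y, z axes, in that order (R = Rz(yaw) Ry(pitch) Rx(roll)).
In Python, from rig import env gives the robot as it stands.
- The arm moves only by the tool step_arm, never from a script. Its argument "motion" is a list that holds one entry, the list of rows, each a list of 7 numbers: the gripper command: -1 is shut, 1 is fully open, values between are in proportion, then the shift along the tool's x, y, z in units of 40 mm (1.0 is 40 mm), then the turn, a rotation vector about the tool's x, y, z in units of 6 degrees (1.0 is 6 degrees). In form: [[[jaw, x, y, z, ax, ay, az], ...]]. A call has 1 to 12 rows; each row shifts and turns the pose as measured when the row begins, along the tool's axes as they then stand; what a row does not reach is not made up. A row lasts 1/12 s, in which the tool goes at most 41.7 mm and 7.16 degrees, less where a joint would pass 70% of its speed; a pose out of reach is approached as far as the arm can. A call is refused whole if a number of a shift passes 1 or a number of a turn 1, either way. A call with a gripper value outside its range is refused whole. The fingers move at their own pace and stop on an object; the grip force is fixed at half the most. Time passes only in rows, so rows that do not move let the fingers close. It gives the time, the measured TCP pose, the force and the opening at its end, in the units of the state.
- env.state(): the state, without advancing time (a new reading comes with each control period).
- env.snapshot(name): name is "scene" or "top" or "wrist"; returns the picture (400x640x3 uint8, red, green, blue); there is no depth.
- env.camera_info(name): a dict with "fx", "fy", "cx", "cy" (pixels), "camera_from_world" (4x4, takes a point from world to camera coordinates). Camera axes: x right, y down, z forward; pixel columns grow to the right and rows downward; lengths in m; the calibration is good to about 2 mm. A picture is of the moment at which its call begins: read the wrist's pose just before it. camera_info takes no time and is no camera call; for the wrist camera it gives the pose at the moment of the call.
- env.job_done(): hands the job in, once; it reports no verdict.
The state is a dict: "time": time; "joint_positions": joint angles; "joint_vel": joint speeds; "joint_torque": joint torques, N m; "tool_pos": TCP position; "tcp_rot": TCP orientation; "ft_force": force on the tool from outside, world axes, zero at the start; "wrist_torque": the same for the moment, N m; "grip_width": finger opening in m.
Only numpy, scipy, OpenCV 4.12 (cv2) and the standard library are available. Lean on these libraries where they do the work, as an engineer would, in place of code of your own. Each camera call takes 0.05 s, during which the arm holds its last target.

### The job

The spent filter in the test stand is held down by a spring catch, and the release is a shallow thumb groove sunk somewhere in the black collar round the filter, on the side turned away from you. Run a fingertip along the top of the collar until you find the groove, press the pad inside it fully down so that the filter springs up on its ejector, then let go and move clear. Do not touch or lift the filter, and leave everything else on the bench where it is.

Things in the scene. Friction and masses are not known exactly. Their poses are not given: they have to be found in the camera images.
- test_stand: Filter test stand, fixed to the bench: aluminium plate 178 x 170 mm, round steel pedestal, small pressure gauge and brass vent valve at the robot's side (its -x). Origin on the bench under the pedestal's middle, the axis of collar and filter; x points away from the robot, y left, z up. On the pedestal lies the collar, a black ring of inner radius 26, outer radius 66 mm.
- collar_top (a point): Point on the axis of the black collar, level with its flat top, 70.5 mm above the bench; same axes as the stand. The release groove is a gap in the collar's top, 5 mm deep, from radius 32 mm out through the rim, 60 degrees wide at the rim (32 mm at radius 36, 48 mm at radius 50). Its middle lies anywhere within 80 degrees either side of the stand's +x: feel or look for it.
- release (a joint): Black release pad, the groove's floor, m: 0 at rest (5 mm below the collar's top), 0.007 fully pressed. It slides straight down on a spring, 2.5 N at first, 5 N at the end, plus up to 3 N from the catch, which lets go at about 0.004. Springs back when let go.
- filter: Spent white inline filter in the stand: disc 48 mm across, 20 mm high, nipples above and below, 46 mm high in all, 18 g, loose. Origin: middle of its underside, 32 mm above the bench while held; its top is then 8 mm above the collar's top. Released, a spring ejector raises it 25 mm straight up in about 0.5 s and it stays standing there.
- spare_a: Spare inline filter like the other, 48 mm across, lying on the bench to the right of the stand. Bystander.
- spare_b: Second spare inline filter, 48 mm across, right of the stand. Bystander.
- syringe: White 60 ml syringe, 165 mm long, lying to the left of the stand. Bystander.
- bottle: Small white sample bottle with a red cap, 36 mm across and 70 mm tall, behind the stand to the left. Bystander.
- cap: Grey screw cap, 64 mm across and 24 mm high, behind the stand to the right. Bystander.
- marker: Felt marker, 130 mm long, lying on the bench right of the spare filters. Bystander.
Things that resemble listed ones, but are neither listed nor needed, are in the scene too. What is shaped like the filter but purple is not meant.

How it is judged:
On the way:
1. the release pad in the groove is pressed down by at least 5 mm of its 7 mm while the filter springs up by 15 mm or more (value of joint release above 0.005 m and z of filter in the frame of test_stand above 0.047 m), for 0.1 s.
At the end, for the whole second after the job is handed in: The filter stands upright (within 9 degrees), at rest and centred within 6 mm on its raised ejector, its origin 52 to 62 mm above the bench, and the release pad has sprung back to within 2 mm of its rest (z of filter in the frame of test_stand between 0.052 and 0.062 m and horizontal distance between filter and collar_top below 0.006 m and angle between filter's own z axis and vertical below 0.15 rad and linear speed of filter below 0.02 m/s and value of joint release below 0.002 m); the robot touches nothing.
It fails at once if the filter in the stand is touched by the gripper (contact force between any of the fingers, the arm and filter above 1 N).
It fails at once if the filter is lifted off its ejector or tipped (z of filter in the frame of test_stand above 0.066 m or angle between filter's own z axis and vertical above 0.4 rad).
It fails at once if a bystander is moved by more than 10 mm (distance of any of spare_a, spare_b, syringe, bottle, cap, marker from where it was at the start of the episode above 0.01 m).
It also fails if it takes over 58 s, if anything falls off the work surface, if the arm or the gripper's body presses on something with over 40 N, if the wrist force passes 120 N, or if a joint passes its speed limit or range.

## Working session

There is one attempt and no reset: what is moved stays moved. The work goes in short steps, Python scripts to look and compute and a tool call to move; the robot and the scene stay as the last step left them, time stands still between calls to the robot, and variables do not carry over. Pictures are saved under pics/ and viewed, and the job is handed in when it is done.

Besides the shell and the picture viewer there is one more tool, called after "Request:" in YAML: its name, and indented under it one key for each argument. step_arm: Moves the arm, as the interface text tells. Its arguments: {"type":"object","properties":{"motion":{"type":"array"}},"required":["motion"]}

```bash
mkdir -p pics; ls; python3 - <<'E'
from rig import env
import cv2
print(env.state())
for n in("scene","top","wrist"):
    cv2.imwrite(f"pics/{n}0.png",env.snapshot(n)[:,:,::-1]); i=env.camera_info(n); print(n,i)
E
```

```text
pics
{'time': 0.0, 'joint_positions': array([-1.52351914e+00,  5.28465211e-01,  1.43390770e+00, -3.94603224e-05,
        1.18139471e+00, -1.78495913e-01]), 'joint_vel': array([ 0.00146698, -0.00260147,  0.00013494, -0.00015174,  0.00116865,
        0.00141045]), 'joint_torque': array([-2.58805580e-03, -4.40050149e+01, -1.76591420e+01,  6.29627192e-02,
        5.82525751e-02, -1.73199574e-04]), 'tool_pos': array([ 0.13989715, -0.60838436,  0.22157051]), 'tcp_rot': array([-1.73252414,  1.56862105,  1.63485663]), 'ft_force': array([-0.37768409,  0.13841817, -0.32646284]), 'wrist_torque': array([-0.00525383, -0.03833624, -0.04540923]), 'grip_width': 0.08704301799457405}
scene {'fx': 518.0067060537806, 'fy': 518.0067060537806, 'cx': 318.8452149841608, 'cy': 208.285385057848, 'camera_from_world': array([[-0.5723092 , -0.82003648, -0.0015299 ,  0.35462577],
       [-0.52927846,  0.37081087, -0.76312752,  0.34605624],
       [ 0.62635971, -0.43593516, -0.64624613,  1.00859927],
       [ 0.        ,  0.        ,  0.        ,  1.        ]])}
top {'fx': 447.2178650702099, 'fy': 447.2178650702099, 'cx': 320.22729757087876, 'cy': 197.55400125827686, 'camera_from_world': array([[-0.01138659, -0.99944093, -0.03143511,  0.03163519],
       [-0.98697745,  0.01627806, -0.16003292,  0.54164629],
       [ 0.16045516,  0.02920352, -0.98661102,  0.85897882],
       [ 0.        ,  0.        ,  0.        ,  1.        ]])}
wrist {'fx': 277.50045257624816, 'fy': 277.50045257624816, 'cx': 322.5375579593679, 'cy': 195.38945922026636, 'camera_from_world': array([[ 2.23529987e-01, -9.74696839e-01, -6.45532897e-04,
        -6.26253027e-01],
       [-9.33925428e-01, -2.14369217e-01,  2.86057920e-01,
        -3.44422738e-02],
       [-2.78958133e-01, -6.33396436e-02, -9.58212111e-01,
         3.91329244e-01],
       [ 0.00000000e+00,  0.00000000e+00,  0.00000000e+00,
         1.00000000e+00]])}
```

View pics/scene0.png

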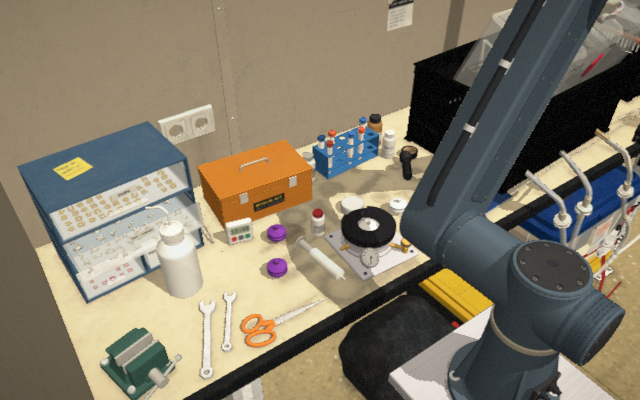

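View pics/top0.png

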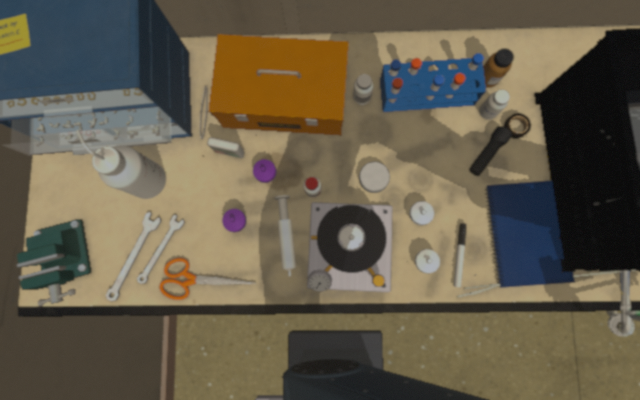

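The scene view shows the stand near (370,235). In the top view the black collar is centred at about (351,238), with the gauge at (319,280) and the valve at (380,281). Next I'll enlarge it and measure.

```bash
cat > h.py <<'E'
import numpy as np, cv2
from rig import env
def ray(i,uv,z):
    M=np.array(i["camera_from_world"]);R=M[:3,:3];c=-R.T@M[:3,3]
    d=R.T@np.array([(uv[0]-i["cx"])/i["fx"],(uv[1]-i["cy"])/i["fy"],1]);return c+d*(z-c[2])/d[2]
def proj(i,p):
    M=np.array(i["camera_from_world"]);q=M[:3,:3]@np.array(p)+M[:3,3];return i["fx"]*q[0]/q[2]+i["cx"],i["fy"]*q[1]/q[2]+i["cy"]
E
python3 - <<'E'
from h import *
im=cv2.imread("pics/top0.png");i=env.camera_info("top")
g=im.max(2); m=(g<75).astype(np.uint8)*255
m[:195]=0;m[280:]=0;m[:,:305]=0;m[:,395:]=0
m=cv2.morphologyEx(m,cv2.MORPH_OPEN,np.ones((3,3)))
cs,_=cv2.findContours(m,cv2.RETR_EXTERNAL,cv2.CHAIN_APPROX_NONE)
c=max(cs,key=cv2.contourArea)
P=np.array([ray(i,p[0],.0705)[:2] for p in c])
(cx,cy),r=cv2.minEnclosingCircle(P.astype(np.float32));print(cx,cy,r)
A=np.c_[2*P,np.ones(len(P))];s=np.linalg.lstsq(A,(P**2).sum(1),rcond=None)[0];print(s[:2],np.sqrt(s[2]+s[:2]@s[:2]))
z=im[195:300,300:400];z=cv2.resize(np.clip((z.astype(float)/255)**.4*255,0,255).astype(np.uint8),None,fx=6,fy=5.5,interpolation=2)
cv2.imwrite("pics/topz.png",z)
s=cv2.imread("pics/scene0.png")[195:275,320:425];s=cv2.resize(((s/255.)**.4*255).astype(np.uint8),None,fx=7,fy=7,interpolation=2)
cv2.imwrite("pics/scenez.png",s)
E
```

```text
0.4593741297721863 -0.03469604253768921 0.06642264127731323
[ 0.45892877 -0.03447274] 0.06454245857430901
```

View pics/topz.png

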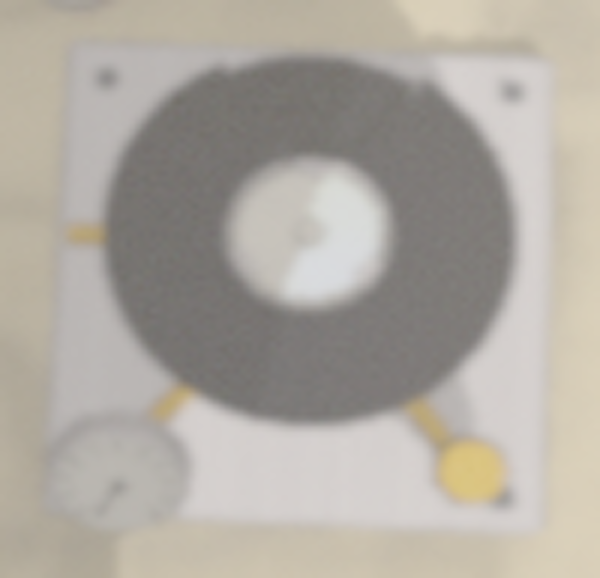

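View pics/scenez.png

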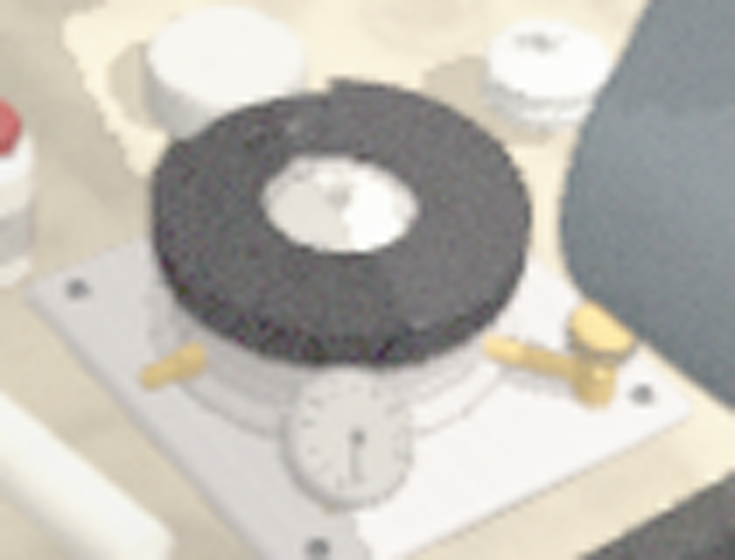

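View pics/wrist0.png

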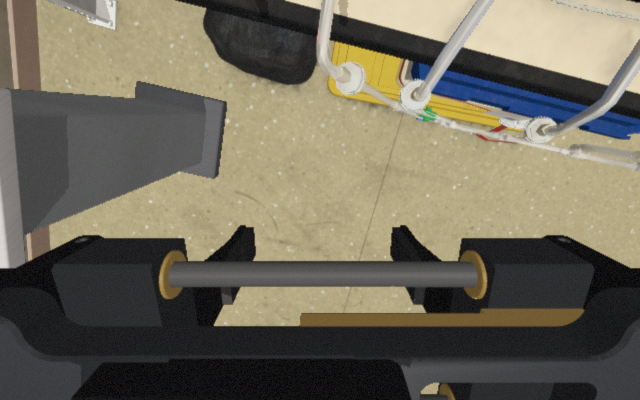

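The top zoom shows two rim notches at (225,68) and (428,85), which are (337.5,207.4) and (371.3,210.5) in the full picture. They're about 60° apart, and the scene zoom agrees with a rim step at (330,85). Next I'll compute their angles.

```bash
python3 - <<'E'
from h import *
i=env.camera_info("top");j=env.camera_info("scene")
# stand centre candidates: axis via rim fit on front half (top), world
im=cv2.imread("pics/top0.png")
c=np.array([.459,-.0345])
for n,uv in(("a",(337.5,207.4)),("b",(371.3,210.5))):
    d=ray(i,uv,.0705)[:2]-c;print(n,d,np.hypot(*d),np.degrees(np.arctan2(d[1],d[0])))
uv=(320+330/7,195+85/7);d=ray(j,uv,.0705)[:2]-c;print(d,np.hypot(*d),np.degrees(np.arctan2(d[1],d[0])))
# scene rim fit
for cand in [c]:
  s=cv2.imread("pics/scene0.png")
  for a in range(0,360,10):
    u,v=proj(j,[c[0]+.066*np.cos(np.radians(a)),c[1]+.066*np.sin(np.radians(a)),.0705]); cv2.circle(s,(int(round(u)),int(round(v))),0,(0,0,255),-1)
    u,v=proj(i,[c[0]+.066*np.cos(np.radians(a)),c[1]+.066*np.sin(np.radians(a)),.0705]); cv2.circle(im,(int(round(u)),int(round(v))),0,(0,0,255),-1)
A=cv2.resize(s[195:275,320:425],(400,305),interpolation=0);B=cv2.resize(im[190:300,300:400],(400,440),interpolation=0)
o=np.zeros((440,800,3),np.uint8);o[:305,:400]=A;o[:,400:]=B;cv2.imwrite("pics/chk.png",((o/255.)**.5*255).astype(np.uint8))
# filter top centre: nipple (z 0.0785)
print(ray(i,(351.5,237.3),.0785),ray(j,(320+340/7,195+190/7),.0785))
# stand plate yaw from screws
h=.012
p=[ray(i,(300+x/6,195+y/5.5),h)[:2] for x,y in((107,78),(512,92),(505,497))]
print(p, np.degrees(np.arctan2(*(p[0]-p[1])[::-1]))-90, np.degrees(np.arctan2(*(p[1]-p[2])[::-1])))
E
```

```text
a [0.05873827 0.02433147] 0.06357833715257673 22.50106282888734
b [ 0.05162154 -0.04119462] 0.0660437748402513 -38.59029150644427
[ 0.04874487 -0.03672597] 0.061031623774821 -36.995556895956405
[ 0.45856872 -0.03579635  0.0785    ] [ 0.45464173 -0.03209685  0.0785    ]
[array([0.52279746, 0.03031056]), array([ 0.51528615, -0.10956811]), array([ 0.36556079, -0.10203841])] -3.073763103152743 -2.8789841199187367
```

View pics/chk.png

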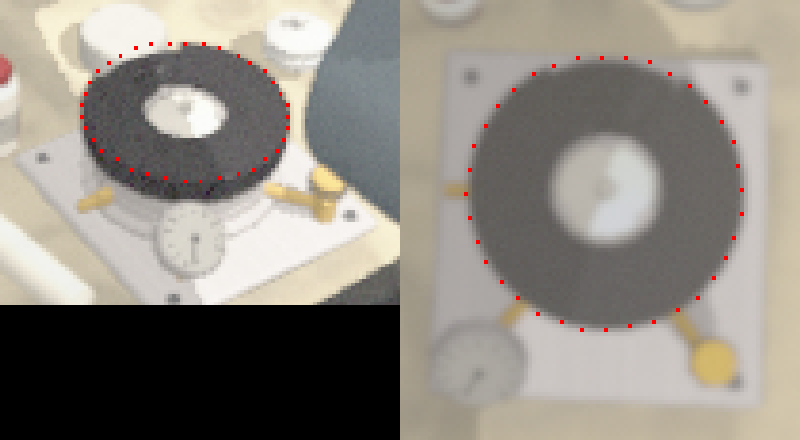

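The groove spans about -38° to +22° in world axes, so its middle is near -8°. The collar axis is at about (0.458,-0.034). Now I'll work out the tool axes and the approach target.

```bash
cat >> h.py <<'E'
from scipy.spatial.transform import Rotation as Ro
C=np.array([.458,-.0343]);TH=np.radians(-8.)
def plan(r,z,th=TH,tilt=0):
    s=env.state();R=Ro.from_euler('xyz',s["tcp_rot"]).as_matrix()
    p=np.r_[C+r*np.array([np.cos(th),np.sin(th)]),z]
    y=np.array([-np.sin(th),np.cos(th),0]);
    if R[:,1]@y<0:y=-y
    x=np.array([0,0,-1.]);T=np.c_[x,y,np.cross(x,y)]
    print("tool axes\n",R.round(3),"\ntarget",p.round(4),"pos",s["tool_pos"].round(4),"t",s["time"])
    print("shift units now",(R.T@(p-s["tool_pos"])/.04).round(2),"in target axes",(T.T@(p-s["tool_pos"])/.04).round(2))
    print("turn units",(np.degrees(Ro.from_matrix(R.T@T).as_rotvec())/6).round(2),"F",s["ft_force"].round(2),"grip",s["grip_width"])
E
python3 - <<'E'
from h import *
plan(.054,.2)
i=env.camera_info("top");j=env.camera_info("scene")
for z in(0,.15,.3):print(z,ray(i,(540,95),z),ray(i,(565,268),z))
for z in (0,.1,.2,.3):print(z, proj(j,[.33,-.42,z]))
E
```

```text
tool axes
 [[-0.     0.224 -0.975]
 [ 0.002 -0.975 -0.224]
 [-1.    -0.002 -0.   ]] 
target [ 0.5115 -0.0418  0.2   ] pos [ 0.1399 -0.6086  0.2218] t 0.15
shift units now [  0.57 -11.73 -12.23] in target axes [  0.55 -15.32  -7.23]
turn units [3.49 0.   0.02] F [-0.6  -0.02 -0.18] grip 0.08729504640701848
0 [ 0.76638628 -0.45338968  0.        ] [ 0.39599278 -0.47053145  0.        ]
0.15 [ 0.70715628 -0.38103178  0.15      ] [ 0.39617444 -0.39542399  0.15      ]
0.3 [ 0.64792629 -0.30867388  0.3       ] [ 0.3963561  -0.32031652  0.3       ]
0 (np.float64(507.8311446511285), np.float64(214.08402226042895))
0.1 (np.float64(516.9286111434844), np.float64(184.72671466622967))
0.2 (np.float64(526.9525625743624), np.float64(152.37966225192713))
0.3 (np.float64(538.0521219580042), np.float64(116.56164860390265))
```

Request:
step_arm:
  motion:
    - [[-1,-1,0,0,0,0,0],[-1,-1,0,0,0,0,0],[-1,-1,0,0,0,0,0],[-1,0,-0.7,-0.6,0,0,0],[-1,0,-0.7,-0.6,0,0,0],[-1,0,-0.7,-0.7,0,0,0],[-1,0,-0.7,-0.7,0,0,0],[-1,0,-0.7,-0.7,0,0,0],[-1,0,-0.7,-0.7,0,0,0],[-1,0,-0.7,-0.7,0,0,0],[-1,0,-0.7,-0.7,0,0,0],[-1,0,-0.7,-0.7,0,0,0]]

```text
time: 1.15
tool_pos: [0.3235, -0.3043, 0.344]
tcp_rot: [-1.788, 1.567, 1.564]
ft_force: [1.0, 0.8, 0.1]
grip_width: 0.0152
```

```bash
python3 -c "
from h import *
plan(.054,.2)"
```

```text
tool axes
 [[ 0.     0.209 -0.978]
 [ 0.004 -0.978 -0.209]
 [-1.    -0.003 -0.001]] 
target [ 0.5115 -0.0418  0.2   ] pos [ 0.3235 -0.3043  0.344 ] t 1.15
shift units now [ 3.62 -5.42 -5.96] in target axes [ 3.6  -7.15 -3.74]
turn units [ 3.34 -0.    0.03] F [0.96 0.8  0.12] grip 0.01523186801385346
```

Request:
step_arm:
  motion:
    - [[-1,0,-0.7,-0.75,0,0,0],[-1,0,-0.7,-0.75,0,0,0],[-1,0,-0.7,-0.75,0,0,0],[-1,0,-0.7,-0.75,0,0,0],[-1,0,-0.7,-0.75,0,0,0],[-1,0,-0.7,-0.75,0,0,0],[-1,0,-0.6,-0.7,0,0,0],[-1,0,0,0,1,0,0],[-1,0,0,0,1,0,0],[-1,0,0,0,1,0,0],[-1,0,0,0,0.3,0,0],[-1,0,0,0,0,0,0]]

```text
time: 2.15
tool_pos: [0.4892, -0.0544, 0.3431]
tcp_rot: [-1.294, 1.563, 1.711]
ft_force: [0.1, -0.3, -0.9]
grip_width: 0.0007
```

```bash
python3 -c "
from h import *
plan(.054,.2)"
```

```text
tool axes
 [[-0.001 -0.137 -0.991]
 [ 0.008 -0.991  0.137]
 [-1.    -0.008  0.002]] 
target [ 0.5115 -0.0418  0.2   ] pos [ 0.4892 -0.0544  0.3431] t 2.15
shift units now [ 3.58 -0.36 -0.52] in target axes [ 3.58 -0.39 -0.51]
turn units [0.02 0.02 0.07] F [ 0.1  -0.29 -0.95] grip 0.0007120447803013515
```

Request:
step_arm:
  motion:
    - [[-1,0.5,-0.36,-0.5,0,0,0.07],[-1,0.8,0,0,0,0,0],[-1,0.8,0,0,0,0,0],[-1,0.8,0,0,0,0,0],[-1,0,0,0,0,0,0]]

```text
time: 2.57
tool_pos: [0.5144, -0.0434, 0.2264]
tcp_rot: [2.903, 1.563, -0.371]
ft_force: [-0.4, 1.3, -0.4]
grip_width: -0.0001
```

```bash
python3 -c "
from h import *
plan(.054,.1)
i=env.camera_info('wrist');w=env.snapshot('wrist')
w=((w/255.)**.5*255).astype(np.uint8)[:,:,::-1];cv2.imwrite('pics/w1.png',w);cv2.imwrite('pics/w1.png',w)
print(proj(i,np.r_[C,.0705]))
s=env.snapshot('scene')[:,:,::-1];cv2.imwrite('pics/s1.png',s)"
```

```text
tool axes
 [[ 0.007 -0.132 -0.991]
 [-0.003 -0.991  0.132]
 [-1.     0.002 -0.007]] 
target [ 0.5115 -0.0418  0.1   ] pos [ 0.5144 -0.0434  0.2264] t 2.5667
shift units now [ 3.16 -0.03  0.1 ] in target axes [ 3.16 -0.03  0.08]
turn units [ 0.07 -0.07 -0.02] F [-0.41  1.28 -0.41] grip -6.0121696708024175e-05
(np.float64(319.46403085649325), np.float64(228.34584511410424))
```

View pics/w1.png

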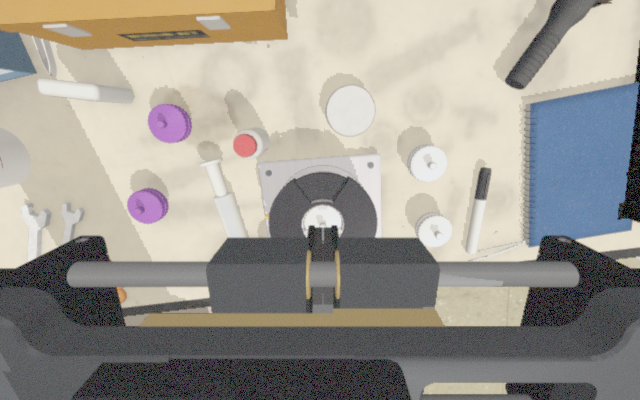

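View pics/s1.png

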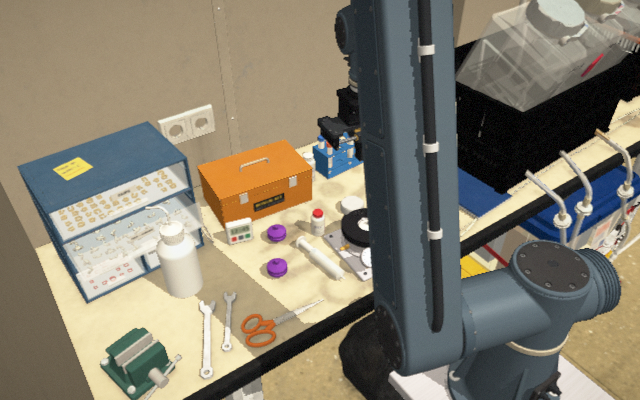

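The wrist view shows the groove plainly. Its edges run from about (276,180) to (302,200) on the left and (348,178) to (330,200) on the right. I'll zoom in and measure.

```bash
python3 -c "
from h import *
w=cv2.imread('pics/w1.png')[150:245,255:395];cv2.imwrite('pics/w1z.png',cv2.resize(((w/255.)**.7*255).astype(np.uint8),None,fx=5,fy=5,interpolation=2))"
```

```text
(no output)
```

View pics/w1z.png

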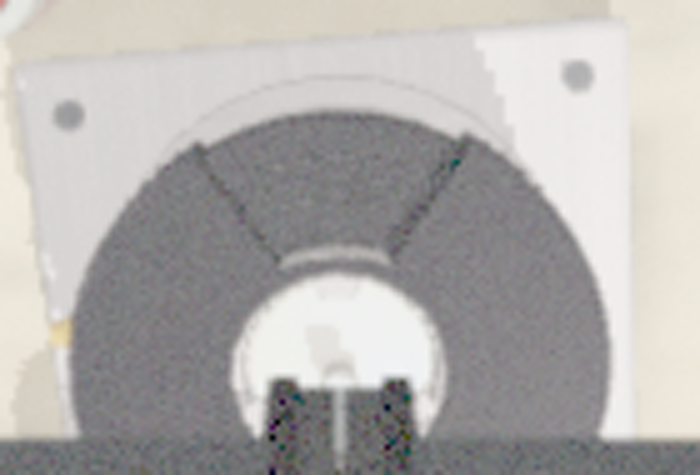

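The groove shows clearly here: rim corners at zoom (200,147) and (467,135), inner corners at (278,265) and (393,255).

```bash
python3 -c "
from h import *
i=env.camera_info('wrist')
for x,y in((200,147),(467,135),(278,265),(393,255)):
    p=ray(i,(255+x/5,150+y/5),.0705)[:2];d=p-C;print(p.round(4),np.hypot(*d).round(4),np.degrees(np.arctan2(d[1],d[0])).round(1))
w=cv2.imread('pics/w1.png')
m=(w[150:236].max(2)<150).astype(np.uint8)
m[:, :255]=0;m[:,395:]=0
P=[]
for v in range(180,234):
    r=np.where(m[v-150]>0)[0]
    for u in(r[0]-.5,r[-1]+.5):P.append(ray(i,(u,v),.0705)[:2])
P=np.array(P);s=np.linalg.lstsq(np.c_[2*P,np.ones(len(P))],(P**2).sum(1),rcond=None)[0];print(s[:2],np.sqrt(s[2]+s[:2]@s[:2]))
"
```

```text
[ 0.5276 -0.0151] 0.0722 15.4
[ 0.522  -0.0787] 0.0779 -34.8
[ 0.4959 -0.0293] 0.0382 7.5
[ 0.4947 -0.0575] 0.0434 -32.4
[ 0.46648401 -0.03983118] 0.06756807664332469
```

The wrist-view centre disagrees with the top view by about 8 mm. That may be because the camera pose I used was read after the picture, so I'll retake it with the arm settled.

```bash
cat > wm.py <<'E'
from h import *
a=env.state();i=env.camera_info('wrist');w=env.snapshot('wrist');b=env.state()
print(a['tool_pos'],b['tool_pos'],a['tcp_rot'])
print("TCP proj",proj(i,a['tool_pos']))
w=((w/255.)**.5*255).astype(np.uint8)[:,:,::-1]
cv2.imwrite('pics/w2.png',w)
cv2.imwrite('pics/w2z.png',cv2.resize(w[150:245,255:395],None,fx=5,fy=5,interpolation=2))
m=(w.max(2)<150).astype(np.uint8);m[:, :255]=0;m[:,395:]=0
P=[]
for v in range(182,234):
    r=np.where(m[v]>0)[0]
    for u in(r[0]-.5,r[-1]+.5):P.append(ray(i,(u,v),.0705)[:2])
P=np.array(P);s=np.linalg.lstsq(np.c_[2*P,np.ones(len(P))],(P**2).sum(1),rcond=None)[0];print(s[:2],np.sqrt(s[2]+s[:2]@s[:2]))
E
python3 wm.py; python3 wm.py
```

```text
[ 0.51812366 -0.0444782   0.23129462] [ 0.51935664 -0.0448481   0.23276538] [ 2.95211713  1.55309667 -0.32240659]
TCP proj (np.float64(319.62783847624803), np.float64(241.19779990570166))
[ 0.46336598 -0.03852812] 0.06655636915212203
[ 0.51935664 -0.0448481   0.23276538] [ 0.51997821 -0.04506663  0.23361238] [ 2.9572784   1.54924958 -0.3174283 ]
TCP proj (np.float64(319.59947749917444), np.float64(241.22954379972134))
[ 0.46318116 -0.03858733] 0.06665745200873971
```

View pics/w2z.png

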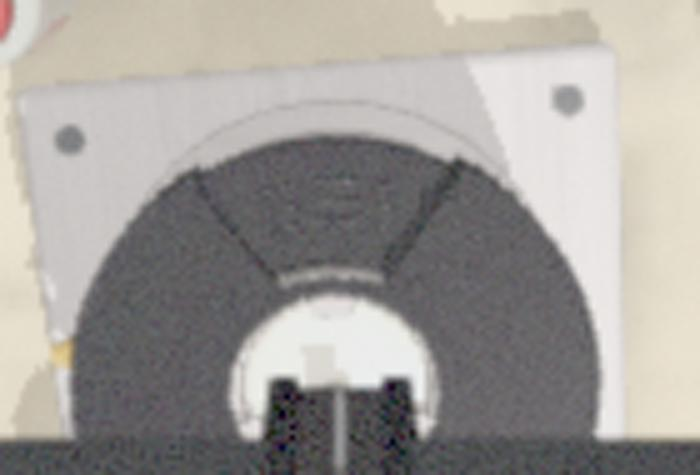

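Request:
step_arm:
  motion:
    - [[-1,0,0,0,0,0,0],[-1,0,0,0,0,0,0],[-1,0,0,0,0,0,0],[-1,0,0,0,0,0,0]]

```text
time: 3.1
tool_pos: [0.5238, -0.0465, 0.2405]
tcp_rot: [2.963, 1.533, -0.312]
ft_force: [0.2, -1.0, -0.0]
grip_width: 0.0004
```

```bash
python3 wm.py; python3 -c "
from h import *
plan(.054,.1)
i=env.camera_info('wrist')
C=np.array([.463,-.0385])
for x,y in((198,170),(463,160),(275,280),(388,278)):
    p=ray(i,(255+x/5,150+y/5),.0705)[:2];d=p-C;print(p.round(4),np.hypot(*d).round(4),np.degrees(np.arctan2(d[1],d[0])).round(1))
"
```

```text
[ 0.52381648 -0.04651611  0.24054096] [ 0.52392866 -0.0465389   0.24061595] [ 2.9628979   1.53316347 -0.31181975]
TCP proj (np.float64(319.6320226449527), np.float64(241.2513279697698))
[ 0.46799661 -0.03809754] 0.06532514079317944
tool axes
 [[ 0.036 -0.133 -0.99 ]
 [-0.012 -0.991  0.132]
 [-0.999  0.007 -0.037]] 
target [ 0.5115 -0.0418  0.1   ] pos [ 0.5239 -0.0465  0.2406] t 3.15
shift units now [ 3.5  -0.1   0.46] in target axes [ 3.52 -0.07  0.32]
turn units [ 0.06 -0.36 -0.06] F [ 0.22 -0.33 -0.71] grip 0.0005738411747006995
[ 0.5292 -0.0156] 0.0701 19.1
[ 0.5229 -0.0808] 0.0733 -35.2
[ 0.4986 -0.0304] 0.0365 12.9
[ 0.4953 -0.0587] 0.0381 -32.0
```

View pics/w2z.png

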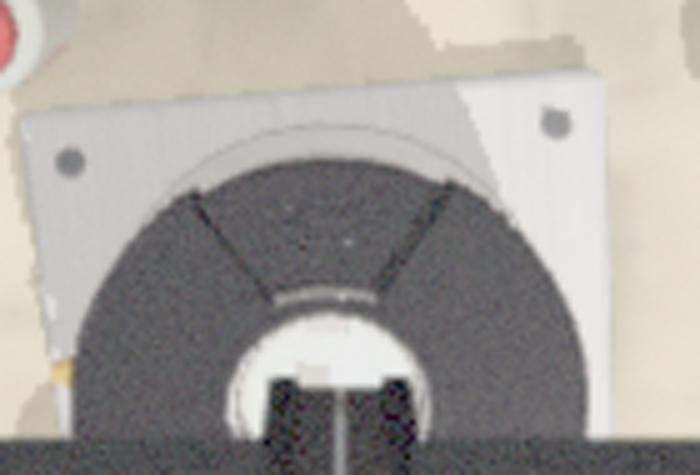

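```bash
sed -i 's/range(182,234)/range(192,235)/' wm.py; python3 wm.py; python3 -c "
from h import *
i=env.camera_info('wrist')
def g(*L): return [ray(i,(255+x/5,150+y/5),.0705)[:2] for x,y in L]
a,b,c,d=g((192,195),(452,187),(270,300),(380,297))
for C in (np.array([.463,-.0385]),np.array([.459,-.0345])):
  for p in(a,b,c,d):
    e=p-C;print(p.round(4),np.hypot(*e).round(4),np.degrees(np.arctan2(e[1],e[0])).round(1))
print('chord rim',np.linalg.norm(a-b),'inner',np.linalg.norm(c-d),'mid',(a+b)/2,(c+d)/2)
m=(a+b)/2-(c+d)/2;print(np.degrees(np.arctan2(m[1],m[0])))
n=a-b;print(np.degrees(np.arctan2(n[1],n[0]))-90)
"
```

```text
[ 0.52392866 -0.0465389   0.24061595] [ 0.52366273 -0.04642254  0.24021191] [ 2.96250227  1.53283989 -0.31216096]
TCP proj (np.float64(319.638049651658), np.float64(241.25064874658722))
[ 0.4633351  -0.03853806] 0.06643290120106747
[ 0.5228 -0.0131] 0.065 23.0
[ 0.5161 -0.0772] 0.0657 -36.0
[ 0.4932 -0.0282] 0.0319 18.7
[ 0.4903 -0.0559] 0.0323 -32.6
[ 0.5228 -0.0131] 0.0673 18.6
[ 0.5161 -0.0772] 0.0713 -36.8
[ 0.4932 -0.0282] 0.0348 10.4
[ 0.4903 -0.0559] 0.0379 -34.4
chord rim 0.06445708207303844 inner 0.027822676116229253 mid [ 0.51948246 -0.04511753] [ 0.49174786 -0.04207771]
-6.254874791954778
-5.943013938445091
```

The wrist view is consistent with itself: centre (0.463,-0.0385), fitted radii 65 and 32 mm, direction -6°. I'll weight the estimate towards it and approach gently at radius 55.

```bash
sed -i 's/^C=.*/C=np.array([.462,-.0375]);TH=np.radians(-6.5)/' h.py; python3 -c "
from h import *
plan(.055,.09)"
```

```text
tool axes
 [[ 0.035 -0.133 -0.991]
 [-0.011 -0.991  0.132]
 [-0.999  0.007 -0.036]] 
target [ 0.5166 -0.0437  0.09  ] pos [ 0.5237 -0.0464  0.2402] t 3.2
shift units now [ 3.75 -0.07  0.32] in target axes [ 3.76 -0.05  0.18]
turn units [-0.19 -0.35 -0.07] F [ 0.14 -0.04 -0.08] grip 0.000385276295127176
```

Request:
step_arm:
  motion:
    - [[-1,0.2,0,0.1,-0.2,-0.35,-0.05],[-1,0.4,0,0.05,0,0,0],[-1,0.4,0,0,0,0,0],[-1,0.4,0,0,0,0,0],[-1,0.4,0,0,0,0,0],[-1,0.4,0,0,0,0,0],[-1,0.4,0,0,0,0,0],[-1,0.3,0,0,0,0,0],[-1,0.2,0,0,0,0,0],[-1,0.1,0,0,0,0,0],[-1,0,0,0,0,0,0],[-1,0,0,0,0,0,0]]

```text
time: 4.2
tool_pos: [0.5168, -0.0463, 0.1025]
tcp_rot: [-0.05, 1.555, 2.99]
ft_force: [0.7, -0.0, -0.8]
grip_width: 0.0003
```

```bash
python3 -c "
from h import *
plan(.055,.075)"
```

```text
tool axes
 [[-0.016 -0.101 -0.995]
 [ 0.002 -0.995  0.101]
 [-1.    -0.001  0.016]] 
target [ 0.5166 -0.0437  0.075 ] pos [ 0.5168 -0.0463  0.1025] t 4.2
shift units now [ 0.69 -0.06 -0.  ] in target axes [ 0.69 -0.06  0.01]
turn units [0.11 0.15 0.01] F [ 0.71 -0.02 -0.82] grip 0.00030907575918473116
```

Request:
step_arm:
  motion:
    - [[-1,0.2,-0.06,0,0.1,0.15,0],[-1,0.15,0,0,0,0,0],[-1,0.1,0,0,0,0,0],[-1,0.1,0,0,0,0,0],[-1,0.05,0,0,0,0,0],[-1,0,0,0,0,0,0],[-1,0,0,0,0,0,0]]

```text
time: 4.78
tool_pos: [0.5204, -0.045, 0.0803]
tcp_rot: [3.014, 1.564, -0.238]
ft_force: [0.3, 0.0, 0.1]
grip_width: 0.0006
```

```bash
python3 -c "
from h import *
plan(.055,.0655)
cv2.imwrite('pics/t3.png',cv2.resize(env.snapshot('top')[180:300,280:420,::-1],None,fx=5,fy=5,interpolation=2))
cv2.imwrite('pics/w3.png',env.snapshot('wrist')[:,:,::-1])"
```

```text
tool axes
 [[ 0.006 -0.111 -0.994]
 [-0.002 -0.994  0.111]
 [-1.     0.001 -0.006]] 
target [ 0.5166 -0.0437  0.0655] pos [ 0.5204 -0.045   0.0803] t 4.7833
shift units now [ 0.37 -0.02  0.1 ] in target axes [ 0.37 -0.02  0.1 ]
turn units [ 0.03 -0.06 -0.01] F [0.34 0.04 0.08] grip 0.0005853021777323067
```

View pics/w3.png

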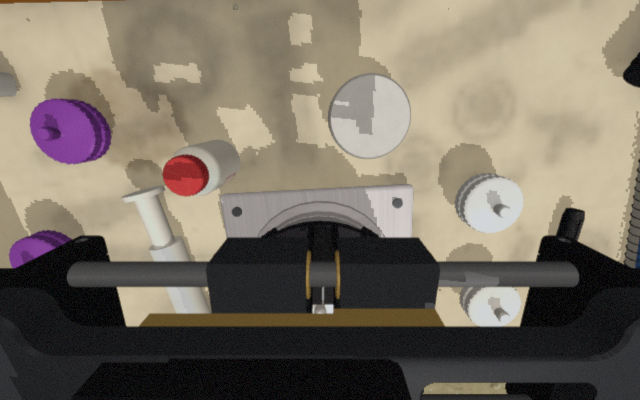

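```bash
python3 -c "
from h import *
w=cv2.imread('pics/w3.png')[180:250,230:420];cv2.imwrite('pics/w3z.png',cv2.resize(((w/255.)**.35*255).astype(np.uint8),None,fx=4,fy=4,interpolation=2))"
```

```text
(no output)
```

View pics/w3z.png

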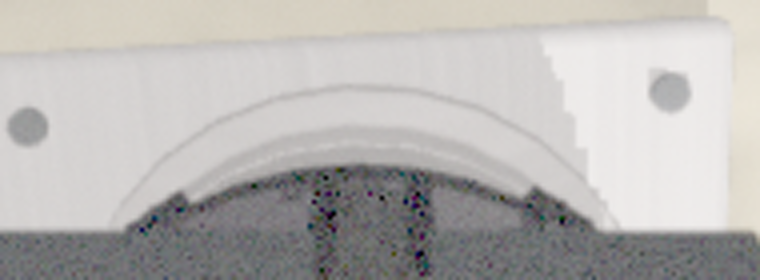

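In the wrist zoom the fingertips span 310–432 px and the groove corners are at 190 and 527. So the fingers are about 2.5 mm to the right of the groove's middle. I'll correct that and descend.

Request:
step_arm:
  motion:
    - [[-1,0,-0.07,0.1,0,0,0],[-1,0.05,0,0,0,0,0],[-1,0.1,0,0,0,0,0],[-1,0.1,0,0,0,0,0],[-1,0.05,0,0,0,0,0],[-1,0,0,0,0,0,0]]

```text
time: 5.38
tool_pos: [0.5167, -0.0415, 0.0678]
tcp_rot: [3.003, 1.563, -0.249]
ft_force: [-0.8, -0.6, 0.4]
grip_width: 0.0004
```

```bash
python3 -c "
from h import *
plan(.055,.0655)"
```

```text
tool axes
 [[ 0.008 -0.11  -0.994]
 [-0.002 -0.994  0.11 ]
 [-1.     0.001 -0.008]] 
target [ 0.5166 -0.0437  0.0655] pos [ 0.5167 -0.0415  0.0678] t 5.3833
shift units now [ 0.06  0.06 -0.01] in target axes [ 0.06  0.06 -0.01]
turn units [ 0.03 -0.08 -0.01] F [-0.79 -0.61  0.42] grip 0.0004225133268780909
```

The tip is at 0.0678 m, below the collar's top (0.0705 m), with no contact force, so it is inside the groove. Pressing now.

Request:
step_arm:
  motion:
    - [[-1,0.1,0,0,0,0,0],[-1,0.1,0,0,0,0,0],[-1,0.1,0,0,0,0,0],[-1,0.1,0,0,0,0,0]]

```text
time: 5.72
tool_pos: [0.5172, -0.0416, 0.0567]
tcp_rot: [2.961, 1.562, -0.291]
ft_force: [-10.5, 2.6, 59.9]
grip_width: 0.0007
```

The pad has bottomed out at 60 N. I'll hold position so the force relaxes while the filter rises.

Request:
step_arm:
  motion:
    - [[-1,0,0,0,0,0,0],[-1,0,0,0,0,0,0]]

```text
time: 5.88
tool_pos: [0.5171, -0.0415, 0.0607]
tcp_rot: [2.936, 1.56, -0.315]
ft_force: [-0.7, 0.2, 4.1]
grip_width: 0.0006
```

It rebounded to about 4.8 mm of travel, so I'll push gently and hold deeper.

Request:
step_arm:
  motion:
    - [[-1,0.05,0,0,0,0,0],[-1,0.04,0,0,0,0,0],[-1,0.04,0,0,0,0,0]]

```text
time: 6.13
tool_pos: [0.5172, -0.0416, 0.058]
tcp_rot: [2.925, 1.558, -0.326]
ft_force: [-4.8, 0.5, 25.0]
grip_width: 0.0003
```

Request:
step_arm:
  motion:
    - [[-1,0.03,0,0,0,0,0],[-1,0.03,0,0,0,0,0],[-1,0.03,0,0,0,0,0],[-1,0.03,0,0,0,0,0],[-1,0.03,0,0,0,0,0]]

```text
time: 6.55
tool_pos: [0.5171, -0.0416, 0.0583]
tcp_rot: [2.898, 1.556, -0.352]
ft_force: [-3.5, 0.5, 17.5]
grip_width: 0.0003
```

```bash
python3 -c "
from h import *
plan(.055,.0585)
cv2.imwrite('pics/s4.png',cv2.resize(env.snapshot('scene')[160:310,250:450,::-1],None,fx=3,fy=3,interpolation=2))
cv2.imwrite('pics/w4.png',env.snapshot('wrist')[:,:,::-1])"
```

```text
tool axes
 [[ 0.013 -0.108 -0.994]
 [-0.005 -0.994  0.108]
 [-1.     0.003 -0.014]] 
target [ 0.5166 -0.0437  0.0585] pos [ 0.5171 -0.0416  0.0583] t 6.55
shift units now [-0.    0.06  0.01] in target axes [-0.    0.06  0.01]
turn units [ 0.05 -0.13 -0.03] F [-3.46  0.5  17.51] grip 0.0002698608900923351
```

View pics/s4.png

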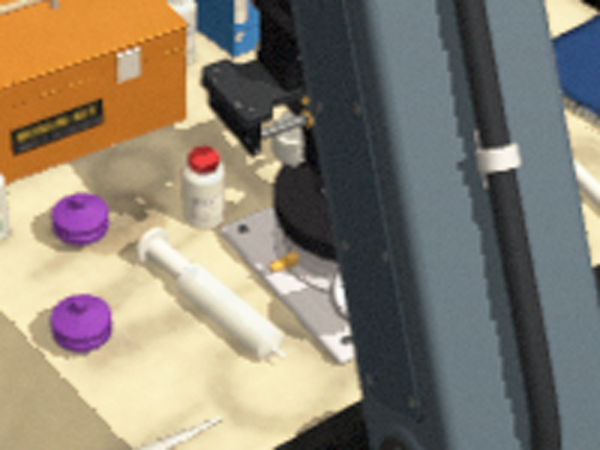

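View pics/w4.png

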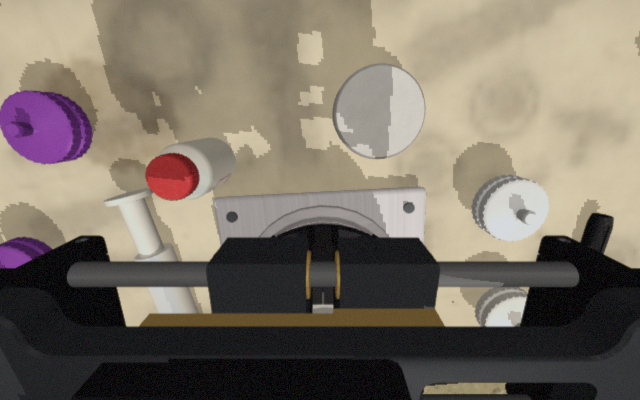

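The scene view shows a white body standing above the collar near (290,145), so the filter has apparently risen. I'll hold a little longer, then go up and out.

Request:
step_arm:
  motion:
    - [[-1,0.03,0,0,0,0,0],[-1,0.03,0,0,0,0,0],[-1,0.03,0,0,0,0,0],[-1,0.03,0,0,0,0,0],[-1,0.03,0,0,0,0,0],[-1,0.03,0,0,0,0,0],[-1,-0.05,0,0,0,0,0],[-1,-0.15,0,0,0,0,0],[-1,-0.2,0,0,0,0,0],[-1,-0.3,0,0,0,0,0],[-1,-0.3,0,-0.1,0,0,0],[-1,-0.4,0,-0.2,0,0,0]]

```text
time: 7.65
tool_pos: [0.5245, -0.0416, 0.1131]
tcp_rot: [2.736, 1.565, -0.514]
ft_force: [-0.5, 0.2, -0.7]
grip_width: 0.0006
```

Request:
step_arm:
  motion:
    - [[-1,-0.6,0,-0.2,0,0,0],[-1,-0.7,0,0,0,0,0],[-1,-0.7,0,0,0,0,0],[-1,-0.7,0,0,0,0,0],[-1,-0.7,0,0,0,0,0],[-1,-0.7,0,0,0,0,0],[-1,0,0.7,0,0,0,0],[-1,0,0.7,0,0,0,0],[-1,0,0.7,0,0,0,0],[-1,0,0.7,0,0,0,0],[-1,0,0.7,0,0,0,0],[-1,0,0.7,0,0,0,0]]

```text
time: 8.65
tool_pos: [0.5162, -0.2097, 0.2897]
tcp_rot: [2.986, 1.559, -0.252]
ft_force: [0.5, 0.1, -0.4]
grip_width: 0.0002
```

```bash
python3 -c "
from h import *
print(env.state()['tool_pos'])
cv2.imwrite('pics/s5.png',env.snapshot('scene')[:,:,::-1])
cv2.imwrite('pics/t5.png',env.snapshot('top')[:,:,::-1])
cv2.imwrite('pics/w5.png',env.snapshot('wrist')[:,:,::-1])"
```

```text
[ 0.51623662 -0.20971236  0.28968546]
```

View pics/s5.png

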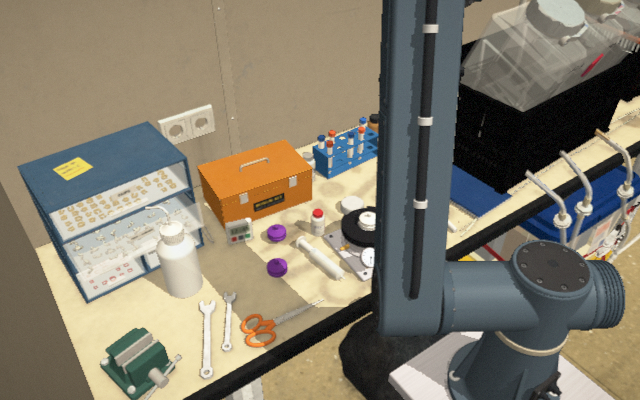

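View pics/w5.png

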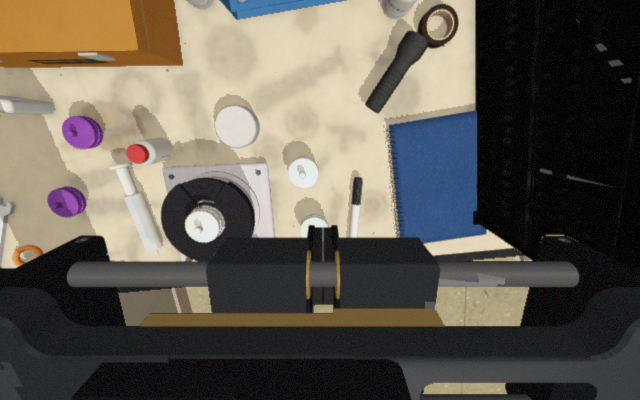

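View pics/t5.png

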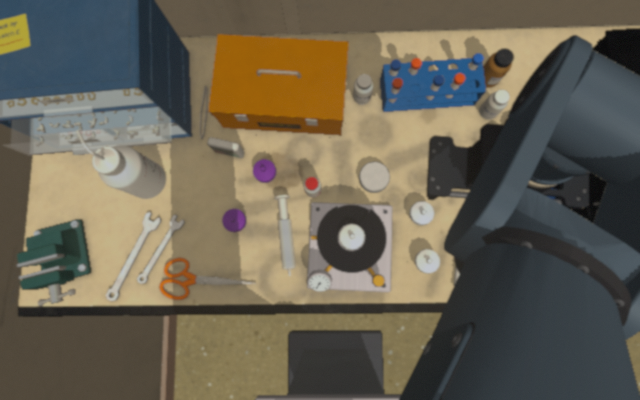

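The filter stands raised in all the views: scene (367,220), wrist (204,225), top (351,237). The bystanders are at the same pixels as before. I'll let the arm settle, check the filter's height and release position, and then hand in.

Request:
step_arm:
  motion:
    - [[-1,0,0,0,0,0,0],[-1,0,0,0,0,0,0],[-1,0,0,0,0,0,0],[-1,0,0,0,0,0,0],[-1,0,0,0,0,0,0],[-1,0,0,0,0,0,0]]

```text
time: 9.3
tool_pos: [0.5157, -0.2051, 0.2884]
tcp_rot: [-2.929, 1.562, 0.117]
ft_force: [0.0, 0.4, 0.0]
grip_width: 0.0004
```

```bash
python3 -c "
from h import *
i=env.camera_info('wrist');w=env.snapshot('wrist')[:,:,::-1];np.savez('pics/wi',M=i['camera_from_world'],f=i['fx'],cx=i['cx'],cy=i['cy'])
t=env.snapshot('top')[:,:,::-1]; s=env.snapshot('scene')[:,:,::-1]
o=np.zeros((600,800,3),np.uint8)
o[:360,:480]=cv2.resize(w[160:250,140:260],(480,360),interpolation=2)
o[:320,480:]=cv2.resize(t[195:295,305:405],(320,320),interpolation=2)
o[360:,:320]=cv2.resize(s[195:255,320:400],(320,240),interpolation=2)
cv2.imwrite('pics/f.png',((o/255.)**.6*255).astype(np.uint8))
for n,k in(('scene',s),('top',t)):
  d=cv2.absdiff(k,cv2.imread('pics/%s0.png'%n)).max(2);print(n)
j=env.camera_info('scene');T=env.camera_info('top')
for z in(.0785,.1035):print(z,proj(j,[.461,-.0365,z]),proj(T,[.461,-.0365,z]),proj(i,[.461,-.0365,z]))
print(env.state()['tool_pos'],env.state()['ft_force'])
"
```

```text
scene
top
0.0785 (np.float64(368.32741821948764), np.float64(220.02742667078527)) (np.float64(351.8400734645891), np.float64(236.02083421754165)) (np.float64(208.55303683324246), np.float64(222.43492850053858))
0.1035 (np.float64(368.95293526216204), np.float64(212.25054306158057)) (np.float64(352.35621653106614), np.float64(235.0079679170662)) (np.float64(201.2528103203111), np.float64(229.29302130676191))
[ 0.51574455 -0.20553759  0.2884199 ] [ 0.662139   -1.19989943 -0.11510587]
```

View pics/f.png

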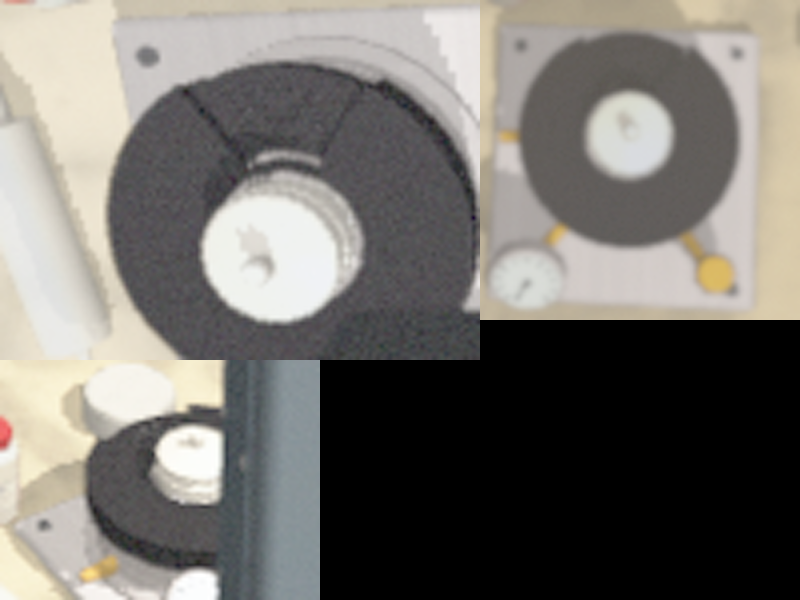

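```bash
python3 -c "
from rig import env
print(env.job_done())"
```

```text
the job is handed in; nothing more can be done
None
```

I found the release groove, pressed its pad to the stop, and the filter sprang up; the job is handed in, with no verdict shown. The groove's middle is about 6° to the right of straight ahead. I located it in the top and wrist pictures, and going in confirmed it: the tip got 2.7 mm below the collar's top without meeting any force.

**Pressing:** The tip first hit the stop at about 60 N, then rebounded to roughly 4.8 mm of pad travel. I pressed again to about 7 mm and held it there for about a second before going up and away to the right.

**Last checks:**
- **Filter:** it stands raised, upright and centred by eye, with its whole disc above the collar. A rough height check put it nearer raised than held in one view and about midway in the other. I did not measure its height or tilt exactly.
- **Pad:** the pictures do not show how far it sprang back. I only know the fingers are well clear of it.
- **Bystanders:** they look unmoved in the pictures by eye, but the start-and-end image comparison gave no number. The marker is partly hidden by the arm in the last top view.
- **Wrist force:** about 1 N, which is the noise level.

**Disagreement:** the top and wrist views placed the collar's centre about 4 mm apart in both x and y. I used a point nearer the wrist estimate, then corrected 2.5 mm sideways from a close wrist picture before going in.

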